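Clip a board carrier into the soldering jig

TASK

Hold down the long flap of the soldering jig's spring clip with one fingertip so that its jaw stands open, and with the other fingertip push the flat board carrier along the channel, beneath the jaw, until it is fully home against the end stop. Keep the clip held open until the carrier is home, then let go so that the jaw closes onto the carrier, and move away. Do not lift the carrier and do not disturb the other things on the bench.

Things in the scene. Friction and masses are not known exactly. Their poses are not given: they have to be found in the camera images.
- jig: Aluminium jig fixed to the bench. Origin: on the bench under the middle of its deck; +x the way the carrier is pushed, +y the clip's side. Deck x -75 to 75, y -33 to 33 mm, top 30 mm above the bench. A channel y -26 to 26 mm runs along x between rails 5 mm thick, 8 mm high; open at -x, closed by the stop. A 10 mm high foot plate spans x -93 to 77, y -40 to 90 mm.
- stop (a point): Foot of the inner face of the channel's end stop, at deck height in mid-channel: jig x = 65 mm, y = 0, 30 mm above the bench. The stop is 8 mm high.
- hinge (a point): Point on the clip's hinge line, which runs along jig x at y = 44 mm, 33.5 mm above the bench; this point is at jig x = -17.5 mm, the middle of the flap's length. 38 mm high brackets, 10 mm wide, hold the hinge at x = -85 and 70 mm.
- clip (a joint): Angle (rad) of the bent steel spring clip, a rocker: 0 = flap up, jaw down (empty); 0.55 = flap down to its limit. Pressing the flap (+y side) raises the jaw over the channel. The jaw clears the carrier above about 0.23 and rests on it at about 0.2; 0.4 is a comfortable opening. The flap takes about 3 to 6 N; let go, the clip closes by itself.
- flap (a point): Middle of the top of the clip's flap, a plate 125 mm along jig x (-80 to 45 mm), y 46 to 77 mm, polished and slippery (friction 0.2), pressed anywhere. At joint 0 it slopes up outwards by 0.4 rad, this point 43 mm above the bench; at 0.4 it is level, 35 mm above the bench, so tips of equal height press it and push the carrier's edge 5 mm above the deck; fully down 32 mm.
- jaw (a point): Underside of the clip's jaw, middle of its end facing the carrier. The jaw is a block at jig x 40 to 65 mm, y 14 to 21 mm; with the joint at 0 its underside is 5.5 mm above the deck and bars the way of the 10 mm thick carrier. A bent plate joins it to the hinge.
- carrier: Flat grey board carrier, a slab 60 mm (x) by 50 mm (y) by 10 mm thick, 55 to 110 g, a small round red board let into its top. Origin: centre of its underside; x points along the channel to the stop. It lies loose in the channel, short of the jaw. Home, its leading edge touches the stop and its origin is at jig x = 35 mm. Its trailing edge (-x) is free to push.
- spool: Bystander: solder reel, 48 mm across, 32 mm high, standing on its flange. Origin under its centre.
- tin: Bystander: small jar, 44 mm across, 35 mm high. Origin under its centre.
- screwdriver: Bystander: screwdriver 150 mm long, lying along its x. Origin at its underside.
- spare_board: Bystander: bare round red board, 52 mm across, 5 mm thick, lying on the bench. Origin under its centre.
- cup: Bystander: white cup, 72 mm across, 85 mm high. Origin under its centre.
- wrench: Bystander: wrench 140 mm long, lying along its x. Origin at its underside.
- block: Bystander: wooden block 70 x 40 x 30 mm. Origin under its centre.

How it is judged:
On the way, in this order (a step that is already met when the one before it is completed fails the run):
1. the clip is held open (joint above 0.26) with the carrier still in front of the jaw (value of joint clip above 0.26 rad and x of carrier in the frame of jig below 0.012 m), for 0.2 s.
2. the carrier is home against the stop (within 3 mm) with the clip still held open (value of joint clip above 0.26 rad and x of carrier in the frame of jig above 0.032 m), for 0.2 s.
At the end, for the whole second after the job is handed in: The carrier lies flat in the channel, home against the stop within 3 mm, at rest, with the clip's jaw closed on top of it (joint between 0.12 and 0.25) (x of carrier in the frame of jig between 0.032 and 0.038 m and y of carrier in the frame of jig between -0.004 and 0.004 m and height (world z) of carrier between 0.027 and 0.0325 m and angle between carrier's own z axis and vertical below 0.05 rad and value of joint clip between 0.12 and 0.25 rad and linear speed of carrier below 0.01 m/s); the robot touches nothing.
It fails at once if the clip came down on the carrier before it was home (leading edge more than 4 mm under the jaw, more than 6 mm short of the stop, joint below 0.22) (x of carrier in the frame of jig between 0.014 and 0.029 m and value of joint clip below 0.22 rad).
It fails at once if the carrier was lifted more than 6 mm or tipped by more than 0.2 rad (height (world z) of carrier above 0.036 m or angle between carrier's own z axis and vertical above 0.2 rad).
It fails at once if a bystander was moved by more than 15 mm (distance of any of spool, tin, screwdriver, spare_board, cup, wrench, block from where it was at the start of the episode above 0.015 m).
It also fails if it takes over 58 s, if anything falls off the work surface, if the arm or the gripper's body presses on something with over 40 N, if the wrist force passes 120 N, or if a joint passes its speed limit or range.

ROBOT

A 7-joint arm with a two-finger parallel gripper is mounted at the origin on the work surface. World frame = base frame: x ahead of the robot, y to its left, z up, the work surface at z = 0. Lengths are in m, angles in rad, forces in N, time in s.
With the tool pointing down it reaches from about 0.425 to 0.875 m from the base axis. Payload 4.7 kg.
Tool frame: the origin (TCP) lies midway between the tips of the shut fingers; the grasp point (between the pads) lies 19 mm behind it; x points along the fingers, z is the direction in which the jaws open and shut, and the axes are right-handed (so a half turn about x gives the same grasp; the last joint's range is limited). The gripper opens to 87 mm and grips with 3 to 60 N. Pads are 19 mm wide; open, the fingers measure 117 mm over their backs; the gripper's body (75 mm by 190 mm) begins 51 mm behind the grasp point.
Start: joints at [1.129, 0.321, -0.07, 1.45, 0.023, 1.371, -0.057], TCP at [0.286, -0.584, 0.223] pointing down, gripper open.
Joint ranges: [-2.86, 2.86], [-0.3, 2.09], [-1.38, 1.24], [0.06, 2.45], [-1.56, 4.7], [0.09, 2.05], [-2.69, 2.69]. Speed limits (rad/s): [2.57, 2.57, 3.14, 3.14, 3.14, 3.14, 3.14].

INTERFACE

Orientations are given as a rotation vector (axis times angle).
In Python, from bench import ctrl gives the robot as it stands.
- The arm moves only by the shell command python3 -m pendant 'ROWS' [OPENING] [FORCE]. ROWS is JSON, a list of rows, each an object with "travel": the shift along the tool's x, y, z in m, a list of three; "twist": the turn about the tool's x in rad. In form: [{"travel": [x, y, z], "twist": twist}, ...]. A call has 1 to 10 rows; each row is the pose to reach, as a shift and turn from the pose measured when the call began, along the tool's axes at that moment; what a row does not reach only later rows make up. A row lasts 1/8 s, in which the tool goes at most 62.5 mm and 10.7 degrees, less where a joint would pass 70% of its speed; a pose out of reach is approached as far as the arm can. A call with a gripper value outside its range is refused whole. OPENING is the opening, from -1 (shut) to 1 (fully open), so that 0 is half open, set as the call begins (- or left out, the last holds). The fingers move at their own pace and stop on an object; FORCE is the grip in N (left out, the last holds). Time passes only in rows, so rows that repeat a pose let the fingers close. It gives the time, the measured TCP pose, the force and the opening at its end, in the units of the state.
- ctrl.get_state(): the state, without advancing time (a new reading comes with each control period).
- ctrl.get_image(name): name is "scene" or "side" or "wrist"; returns the picture (400x640x3 uint8, red, green, blue); there is no depth.
- ctrl.camera_model(name): a dict with "K" (3x3 intrinsics, pixels), "rvec" (rotation vector, rad) and "tvec" (3), from world to camera coordinates, as OpenCV has them; the wrist camera has in their place "T_tool_cam" (4x4, takes a point from camera to tool coordinates, whose origin is the TCP and whose axes are the tool frame's). Camera axes: x right, y down, z forward; pixel columns grow to the right and rows downward; lengths in m; the calibration is good to about 2 mm. A picture is of the moment at which its call begins: read the wrist's pose just before it. camera_model takes no time and is no camera call.
- ctrl.close_job(): hands the job in, once; it reports no verdict.
The state is a dict: "time": time; "joint_positions": joint angles; "qd": joint speeds; "joint_torque": joint torques, N m; "position": TCP position; "tool_rot": TCP orientation; "ft_force": force on the tool from outside, world axes, zero at the start; "torque": the same for the moment, N m; "grip_width": opening from 0.0 (shut) to 1.0 (fully open).
Only numpy, scipy, OpenCV 4.12 (cv2) and the standard library are available. Lean on these libraries where they do the work, as an engineer would, in place of code of your own. Each camera call takes 0.05 s, during which the arm holds its last target.

## Working session

There is one attempt and no reset: what is moved stays moved. The work goes in short steps, Python scripts to look and compute and a shell command to move; the robot and the scene stay as the last step left them, time stands still between calls to the robot, and variables do not carry over. Pictures are saved under pics/ and viewed, and the job is handed in when it is done.

```bash
ls -a; mkdir -p pics
python3 - <<'E'
from bench import ctrl
import cv2
s=ctrl.get_state(); print({k:s[k] for k in('time','position','tool_rot','ft_force','grip_width')})
for n in('scene','side','wrist'):
    cv2.imwrite(f'pics/{n}0.png',ctrl.get_image(n)[:,:,::-1]); print(n,ctrl.camera_model(n))
E
```

```text
.
..
pics
{'time': 0.0, 'position': array([ 0.28583156, -0.58314312,  0.2214396 ]), 'tool_rot': array([ 0.86817725,  1.39282791, -0.86663155]), 'ft_force': array([ 0.20803541,  0.20711483, -0.50414513]), 'grip_width': 0.9992360941861511}
scene {'K': array([[487.48012009,   0.        , 327.43586832],
       [  0.        , 487.48012009, 198.35982922],
       [  0.        ,   0.        ,   1.        ]]), 'rvec': array([ 1.17545359,  2.44153153, -0.8552922 ]), 'tvec': array([ 0.34774804, -0.30900599,  1.66305715])}
side {'K': array([[511.60477048,   0.        , 319.07906883],
       [  0.        , 511.60477048, 200.7176448 ],
       [  0.        ,   0.        ,   1.        ]]), 'rvec': array([ 0.63204521, -2.40482468,  1.44994033]), 'tvec': array([0.46648458, 0.2002721 , 1.30907684])}
wrist {'K': array([[332.82743969,   0.        , 314.14115059],
       [  0.        , 332.82743969, 202.63195426],
       [  0.        ,   0.        ,   1.        ]]), 'T_tool_cam': array([[ 2.90882303e-05, -2.38084390e-01,  9.71244471e-01,
        -1.61801789e-01],
       [-7.92240724e-04, -9.71244172e-01, -2.38084293e-01,
         6.56602596e-02],
       [ 9.99999686e-01, -7.62533972e-04, -2.16871924e-04,
        -9.49185960e-05],
       [ 0.00000000e+00,  0.00000000e+00,  0.00000000e+00,
         1.00000000e+00]])}
```

View pics/scene0.png

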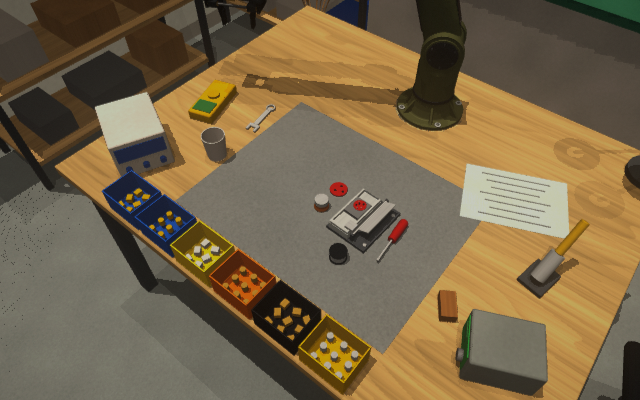

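View pics/side0.png

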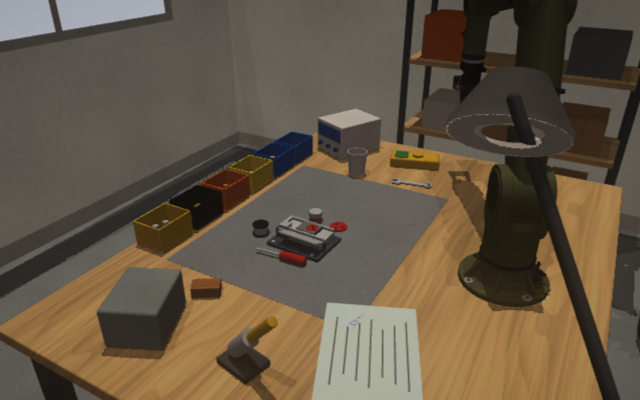

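View pics/wrist0.png

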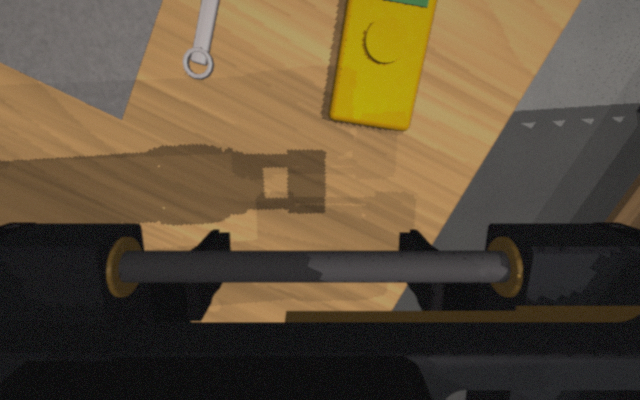

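Run:
```python
import cv2
a=cv2.imread('pics/scene0.png')[170:275,300:420]; cv2.imwrite('pics/scene0c.png',cv2.resize(a,None,fx=5.5,fy=5.5,interpolation=cv2.INTER_CUBIC))
a=cv2.imread('pics/side0.png')[195:275,240:360]; cv2.imwrite('pics/side0c.png',cv2.resize(a,None,fx=6,fy=6,interpolation=cv2.INTER_CUBIC))
```

```text
(no output)
```

View pics/scene0c.png

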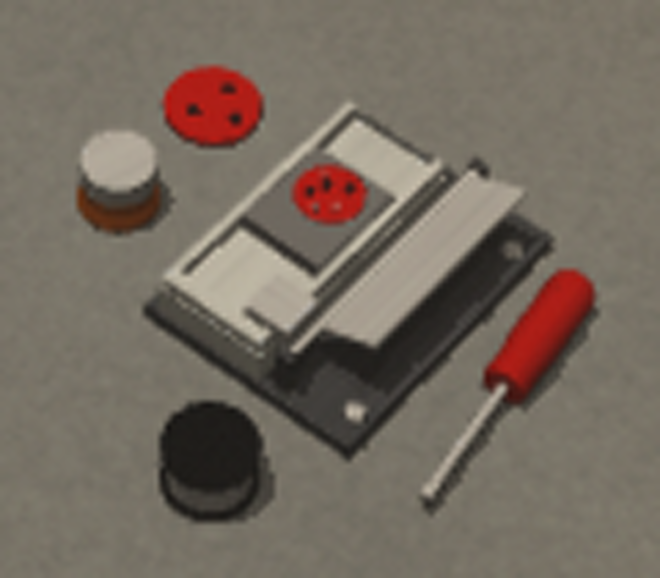

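View pics/side0c.png

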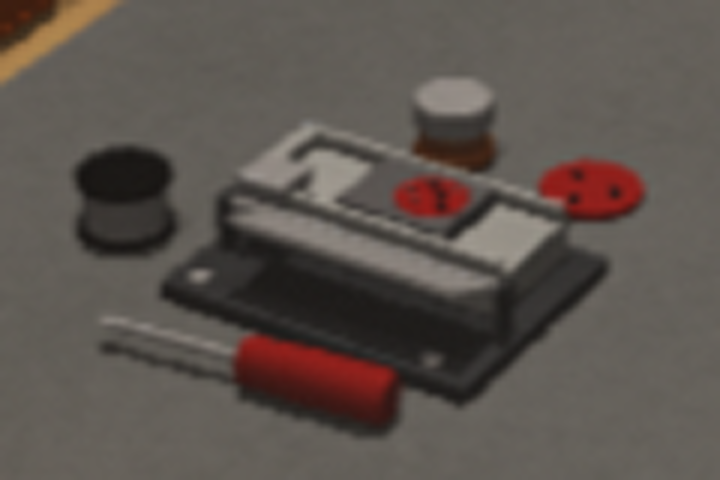

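```bash
cat > h.py <<'E'
import numpy as np,cv2
from scipy.optimize import least_squares
from bench import ctrl
def proj(n,P):
    m=ctrl.camera_model(n); return cv2.projectPoints(np.float64(P).reshape(-1,3),m['rvec'],m['tvec'],m['K'],None)[0][:,0]
def j2w(p,P):
    P=np.atleast_2d(np.float64(P)); c,s=np.cos(p[2]),np.sin(p[2])
    return np.c_[p[0]+c*P[:,0]-s*P[:,1],p[1]+s*P[:,0]+c*P[:,1],P[:,2]]
def ray(n,uv,z):
    m=ctrl.camera_model(n);R=cv2.Rodrigues(m['rvec'])[0];o=-R.T@m['tvec'];d=R.T@np.linalg.inv(m['K'])@[uv[0],uv[1],1]
    return o+d*(z-o[2])/d[2]
E
cat > fit.py <<'E'
from h import *
sc=[((77,90,10),(350,452)),((-93,90,10),(552,237)),((77,-40,10),(148,308)),((-75,-33,38),(350,103)),((75,-33,38),(163,278))]
sd=[((77,90,10),(163,288)),((-93,90,10),(462,392)),((-93,-40,10),(607,262)),((75,-33,38),(310,124)),((-75,-33,38),(570,210))]
A=np.array([a for a,_ in sc])/1e3;a=np.array([b for _,b in sc])/5.5+[300,170]
B=np.array([a for a,_ in sd])/1e3;b=np.array([b for _,b in sd])/6+[240,195]
f=lambda p:np.r_[(proj('scene',j2w(p,A))-a).ravel(),(proj('side',j2w(p,B))-b).ravel()]
c0=ray('scene',(366,222),.03);print(c0)
best=min((least_squares(f,[c0[0],c0[1],y]) for y in (0,1.5,3,-1.5)),key=lambda r:r.cost)
print(best.x,best.cost,best.fun.round(1).reshape(-1,2).tolist())
for k in (0,1):
    fk=(lambda p:f(p)[:10]) if k==0 else (lambda p:f(p)[10:])
    print(least_squares(fk,best.x).x)
p=best.x
for uv in [(305,152),(245,220),(318,270),(395,195)]:
    w=ray('scene',np.array(uv)/5.5+[300,170],.04)-[p[0],p[1],0];c,s=np.cos(p[2]),np.sin(p[2]);print(c*w[0]+s*w[1],-s*w[0]+c*w[1])
E
python3 fit.py
```

```text
[0.54764411 0.12284939 0.03      ]
[ 0.53468332  0.0798203  -0.03793022] 6.3695069778184745 [[0.5, -1.1], [1.0, -0.8], [-0.2, -1.2], [-0.2, -1.2], [-0.3, -0.9], [-1.6, -0.4], [-0.3, 0.3], [-0.5, -0.2], [-1.1, 0.1], [-0.8, -0.5]]
[ 0.53781425  0.08150869 -0.03748721]
[ 0.53213738  0.07888926 -0.04654636]
-0.02972969303321703 -0.02631571494054374
0.023936059845893934 -0.021751109947326524
0.02437077011374224 0.02481582197382743
-0.03763856717638433 0.02499665123421034
```

```bash
cat > tgt.py <<'E'
from h import *
from scipy.spatial.transform import Rotation as Ro
P=np.array([0.5345,0.080,-0.040])
def rel(x,y,z):  # jig mm target for TCP
    s=ctrl.get_state();R=Ro.from_rotvec(s['tool_rot']).as_matrix()
    w=j2w(P,np.array([x,y,z])/1e3)[0]; d=R.T@(w-s['position'])
    yj=np.array([-np.sin(P[2]),np.cos(P[2]),0])
    t=[np.arctan2(-R[:,2]@np.cross([0,0,0],[0,0,0])+(np.cross(R[:,2],sg*yj)@R[:,0]),R[:,2]@(sg*yj)) for sg in(1,-1)]
    q=s['position']-[P[0],P[1],0];c,n=np.cos(P[2]),np.sin(P[2])
    print('t',s['time'],'world',s['position'].round(4),'jig',(np.array([c*q[0]+n*q[1],-n*q[0]+c*q[1],q[2]])*1e3).round(1),'F',s['ft_force'].round(2),'grip',s['grip_width'])
    print('R cols',R.round(3).tolist());print('travel',d.round(4),'twist',np.round(t,3),'dist',np.linalg.norm(d),'j',s['joint_positions'].round(2))
E
python3 - <<'E'
from tgt import *
rel(-65,30,140)
E
```

```text
t 0.15 world [ 0.2859 -0.5833  0.2217] jig [-221.9 -672.7  221.7] F [-0.48 -0.29  0.1 ] grip 0.9977442986304575
R cols [[-0.001, 0.898, 0.44], [0.001, 0.44, -0.898], [-1.0, -0.0, -0.001]]
travel [ 0.0825  0.4723 -0.5434] twist [-2.646  0.496] dist 0.7246528863911565 j [ 1.13  0.32 -0.07  1.45  0.02  1.37 -0.06]
```

```bash
python3 -m pendant '[{"travel":[0,0.03,-0.035],"twist":0.08},{"travel":[0,0.06,-0.07],"twist":0.16},{"travel":[0,0.09,-0.105],"twist":0.24},{"travel":[0,0.125,-0.145],"twist":0.32},{"travel":[0,0.16,-0.185],"twist":0.4},{"travel":[0,0.195,-0.225],"twist":0.45},{"travel":[0,0.23,-0.265],"twist":0.496},{"travel":[0,0.265,-0.305],"twist":0.496},{"travel":[0,0.30,-0.345],"twist":0.496},{"travel":[0,0.33,-0.38],"twist":0.496}]' 0.115 20; python3 -c "
from tgt import *
rel(-65,30,140)"
```

```text
time: 1.4
position: [0.415, -0.0947, 0.2222]
tool_rot: [1.238, 1.192, -1.238]
ft_force: [1.1, 0.3, 0.4]
grip_width: 0.557
t 1.4 world [ 0.415  -0.0947  0.2222] jig [-112.4 -179.4  222.2] F [1.1  0.3  0.36] grip 0.5565050262127431
R cols [[-0.001, 0.999, -0.039], [0.001, -0.039, -0.999], [-1.0, -0.001, -0.001]]
travel [ 0.0823  0.0476 -0.2092] twist [-3.141e+00  1.000e-03] dist 0.2298511632578907 j [ 0.7  -0.16 -0.48  1.95 -0.07  1.33 -1.37]
```

```bash
python3 -m pendant '[{"travel":[0,0.01,-0.04],"twist":0},{"travel":[0.01,0.02,-0.085],"twist":0},{"travel":[0.03,0.03,-0.13],"twist":0},{"travel":[0.05,0.04,-0.175],"twist":0},{"travel":[0.07,0.0475,-0.209],"twist":0},{"travel":[0.082,0.0475,-0.209],"twist":0},{"travel":[0.082,0.0475,-0.209],"twist":0}]'; python3 -c "
from tgt import *
rel(-65,30,80)
for n in('scene','side','wrist'): cv2.imwrite(f'pics/{n}1.png',ctrl.get_image(n)[:,:,::-1])
a=cv2.imread('pics/scene1.png')[150:275,300:440]; cv2.imwrite('pics/scene1c.png',cv2.resize(a,None,fx=4.7,fy=4.7,interpolation=cv2.INTER_CUBIC))
a=cv2.imread('pics/side1.png')[155:275,240:400]; cv2.imwrite('pics/side1c.png',cv2.resize(a,None,fx=4.8,fy=4.8,interpolation=cv2.INTER_CUBIC))
"
```

```text
time: 2.28
position: [0.4697, 0.1112, 0.1393]
tool_rot: [1.237, 1.193, -1.241]
ft_force: [0.7, -0.5, -0.8]
grip_width: 0.556
t 2.275 world [0.4697 0.1112 0.1393] jig [-66.   28.6 139.3] F [ 0.69 -0.53 -0.82] grip 0.5563875671653414
R cols [[-0.003, 0.999, -0.04], [0.0, -0.04, -0.999], [-1.0, -0.003, -0.0]]
travel [ 0.0593  0.0012 -0.0014] twist [-3.141  0.   ] dist 0.05933669236830278 j [ 0.48  0.07 -0.78  1.94  0.06  1.16 -1.94]
```

View pics/wrist1.png

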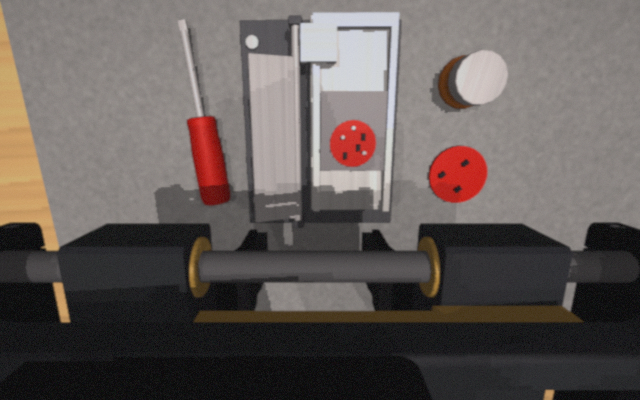

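View pics/scene1c.png

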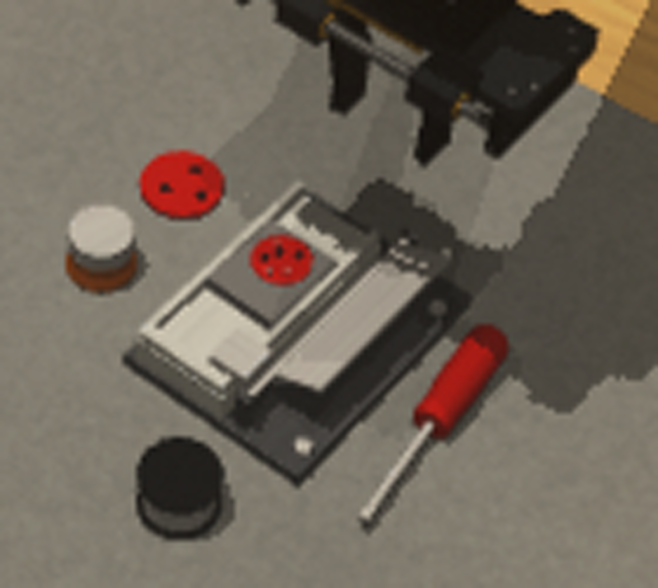

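View pics/side1c.png

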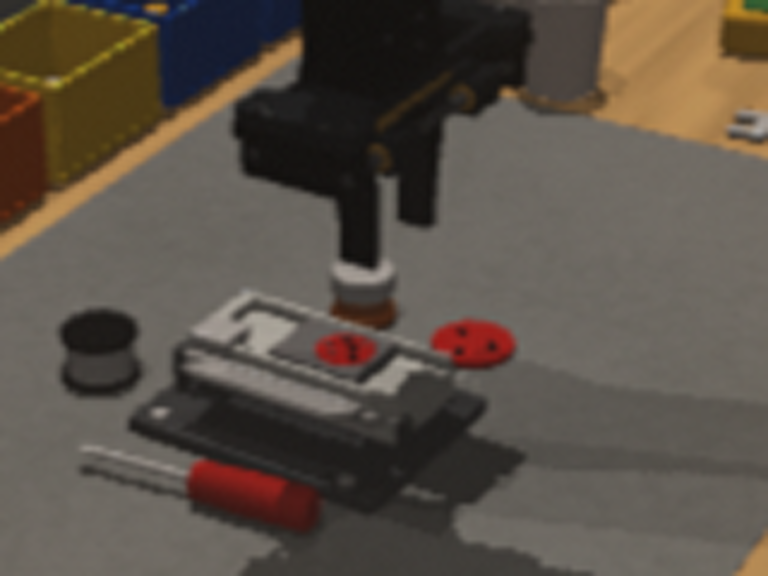

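```bash
python3 -c "
import cv2
a=cv2.imread('pics/wrist1.png')[0:235,230:410]; cv2.imwrite('pics/wrist1c.png',cv2.resize(a,None,fx=2.5,fy=2.5,interpolation=cv2.INTER_CUBIC))"
```

```text
(no output)
```

View pics/wrist1c.png

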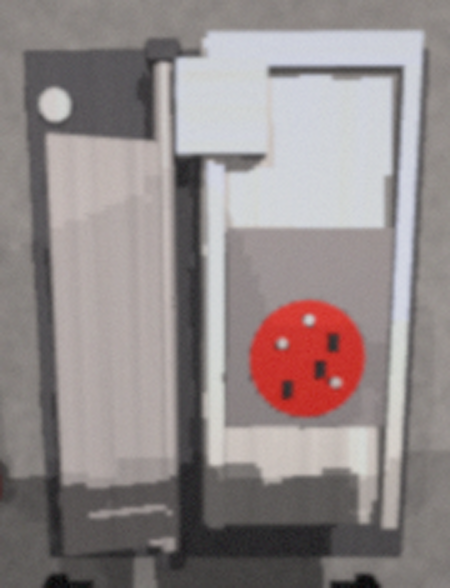

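```bash
cat > wfit.py <<'E'
from tgt import *
m=ctrl.camera_model('wrist');K=m['K'];Tc=m['T_tool_cam']
s=dict(position=np.array([0.4697,0.1112,0.1393]))
s=ctrl.get_state();R=Ro.from_rotvec(s['tool_rot']).as_matrix()
T=np.eye(4);T[:3,:3]=R;T[:3,3]=s['position'];C=T@Tc;Ci=np.linalg.inv(C)
def pj(P): q=P@Ci[:3,:3].T+Ci[:3,3]; q=q@K.T; return q[:,:2]/q[:,2:]
def ry(uv,z): d=C[:3,:3]@np.linalg.inv(K)@[uv[0],uv[1],1];o=C[:3,3];return o+d*(z-o[2])/d[2]
A=np.array([(77,90,10),(-93,90,10),(-93,-40,10),(75,-33,38),(-75,-33,38)])/1e3
a=np.array([(25,52),(50,556),(400,556),(425,32),(398,528)])/2.5+[230,0]
r=least_squares(lambda p:(pj(j2w(p,A))-a).ravel(),P);p=r.x
print(p,r.fun.round(1).tolist())
for uv in [(393,229),(383,427),(228,229),(228,427)]:
    w=ry(np.array(uv)/2.5+[230,0],.04)-[p[0],p[1],0];c,n=np.cos(p[2]),np.sin(p[2]);print(c*w[0]+n*w[1],-n*w[0]+c*w[1])
E
python3 wfit.py
```

```text
[ 0.53688748  0.07909669 -0.04046989] [-1.6, -0.8, -1.2, 1.2, 0.1, 1.0, 1.3, -1.6, 1.1, 1.5]
0.019900594510555963 -0.025252269365598295
-0.03995865914888862 -0.025086801365024024
0.019999451193201144 0.024332661311660723
-0.03987126170948483 0.024145287132646354
```

```bash
sed -i 's/^P=.*/P=np.array([0.536,0.0795,-0.040])/' tgt.py; python3 -c "
from tgt import *
rel(-56,30,52)"
```

```text
t 2.425 world [0.4711 0.1109 0.1409] jig [-66.1  28.8 140.9] F [ 0.94  0.05 -0.39] grip 0.5528705675806619
R cols [[0.0, 0.999, -0.042], [0.0, -0.042, -0.999], [-1.0, 0.0, -0.0]]
travel [ 0.0889  0.0101 -0.0012] twist [ 3.14e+00 -2.00e-03] dist 0.08952090868285288 j [ 0.48  0.07 -0.78  1.93  0.06  1.16 -1.94]
```

```bash
python3 -m pendant '[{"travel":[0.03,0.01,-0.001],"twist":0},{"travel":[0.06,0.01,-0.001],"twist":0},{"travel":[0.08,0.01,-0.001],"twist":0},{"travel":[0.089,0.01,-0.001],"twist":0},{"travel":[0.089,0.01,-0.001],"twist":0},{"travel":[0.089,0.01,-0.001],"twist":0}]'
cat > look.py <<'E'
import sys
from tgt import *
k=sys.argv[1]
rel(-56,30,34.5)
for n in('scene','side','wrist'): cv2.imwrite(f'pics/{n}{k}.png',ctrl.get_image(n)[:,:,::-1])
a=cv2.imread(f'pics/scene{k}.png')[170:270,310:410]; b=cv2.imread(f'pics/side{k}.png')[195:275,260:360]
cv2.imwrite(f'pics/both{k}.png',np.vstack([cv2.resize(x,None,fx=s,fy=s,interpolation=cv2.INTER_CUBIC)[:300] if 0 else cv2.resize(x,(400,int(400*x.shape[0]/x.shape[1])),interpolation=cv2.INTER_CUBIC) for x,s in((a,4),(b,4))][:1]) if 0 else np.hstack([cv2.resize(a,(400,400),interpolation=cv2.INTER_CUBIC),cv2.copyMakeBorder(cv2.resize(b,(400,320),interpolation=cv2.INTER_CUBIC),0,80,0,0,cv2.BORDER_CONSTANT)]))
E
python3 look.py 2
```

```text
time: 3.18
position: [0.4821, 0.1115, 0.053]
tool_rot: [1.241, 1.187, -1.238]
ft_force: [-0.2, 0.5, -0.3]
grip_width: 0.555
t 3.175 world [0.4821 0.1115 0.053 ] jig [-55.2  29.8  53. ] F [-0.16  0.51 -0.32] grip 0.555321897721634
R cols [[0.002, 0.999, -0.042], [0.0, -0.042, -0.999], [-1.0, 0.002, -0.0]]
travel [ 0.0185 -0.0009 -0.0002] twist [ 3.14e+00 -2.00e-03] dist 0.0185154006768137 j [ 0.43  0.22 -0.77  2.    0.19  0.99 -2.04]
```

View pics/both2.png

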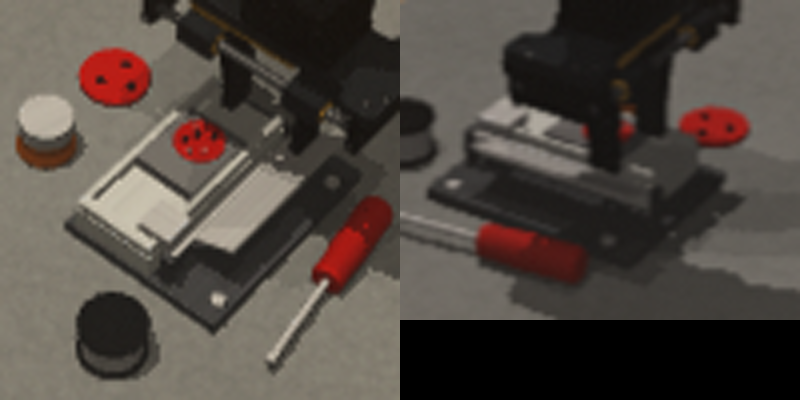

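View pics/wrist2.png

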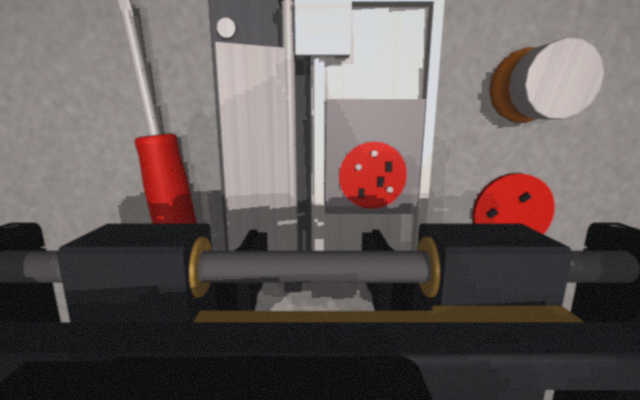

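```bash
python3 -m pendant '[{"travel":[0.006,0,0],"twist":0},{"travel":[0.010,0,0],"twist":0},{"travel":[0.014,0,0],"twist":0},{"travel":[0.017,0,0],"twist":0},{"travel":[0.0185,0,0],"twist":0},{"travel":[0.0185,0,0],"twist":0},{"travel":[0.0185,0,0],"twist":0}]'; python3 look.py 3
```

```text
time: 4.2
position: [0.4822, 0.1127, 0.0349]
tool_rot: [1.242, 1.188, -1.237]
ft_force: [-2.5, 1.8, 7.1]
grip_width: 0.556
t 4.2 world [0.4822 0.1127 0.0349] jig [-55.   31.   34.9] F [-2.53  1.77  7.11] grip 0.5557782415817291
R cols [[0.003, 0.999, -0.041], [0.001, -0.041, -0.999], [-1.0, 0.003, -0.001]]
travel [ 0.0004 -0.001   0.001 ] twist [ 3.141e+00 -1.000e-03] dist 0.0014575562298966484 j [ 0.41  0.26 -0.76  2.01  0.22  0.95 -2.07]
```

View pics/both3.png

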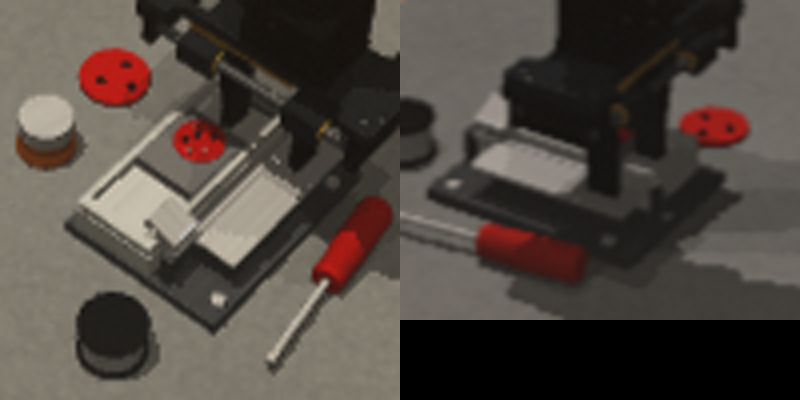

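View pics/wrist3.png

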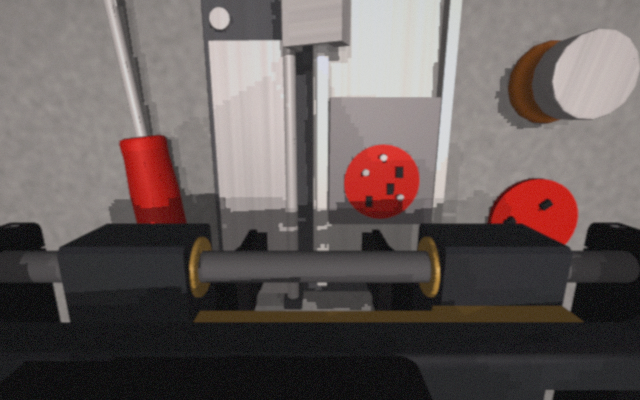

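```bash
python3 -m pendant '[{"travel":[0.0005,0.003,0],"twist":0},{"travel":[0.0005,0.008,0],"twist":0},{"travel":[0.0005,0.013,0],"twist":0},{"travel":[0.0005,0.018,0],"twist":0},{"travel":[0.0005,0.023,0],"twist":0},{"travel":[0.0005,0.027,0],"twist":0},{"travel":[0.0005,0.03,0],"twist":0},{"travel":[0.0005,0.03,0],"twist":0}]'; python3 look.py 4
```

```text
time: 5.35
position: [0.5115, 0.1118, 0.0347]
tool_rot: [1.24, 1.19, -1.238]
ft_force: [-3.6, -0.2, 8.2]
grip_width: 0.558
t 5.35 world [0.5115 0.1118 0.0347] jig [-25.8  31.3  34.7] F [-3.62 -0.25  8.21] grip 0.5582215216668628
R cols [[0.001, 0.999, -0.041], [0.001, -0.041, -0.999], [-1.0, 0.001, -0.001]]
travel [ 0.0002 -0.0302  0.0013] twist [ 3.141e+00 -1.000e-03] dist 0.03027393509359874 j [ 0.39  0.32 -0.74  1.94  0.26  0.97 -2.08]
```

View pics/both4.png

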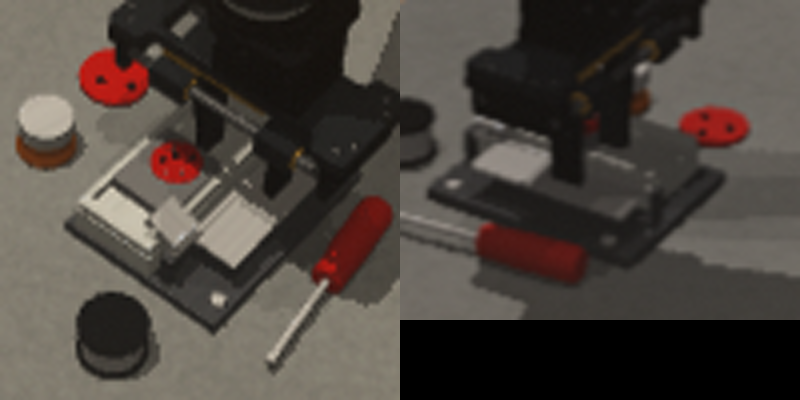

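View pics/wrist4.png

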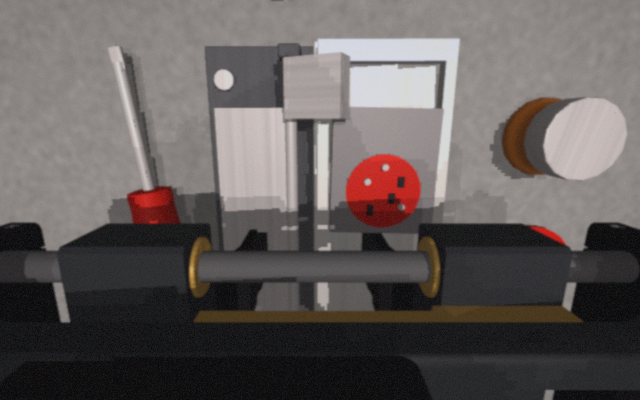

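```bash
python3 -m pendant '[{"travel":[0,0.004,0.001],"twist":0},{"travel":[0,0.009,0.001],"twist":0},{"travel":[0,0.014,0.001],"twist":0},{"travel":[0,0.018,0.001],"twist":0},{"travel":[0,0.020,0.001],"twist":0},{"travel":[0,0.020,0.001],"twist":0}]'; python3 look.py 5
```

```text
time: 6.25
position: [0.5308, 0.1104, 0.0349]
tool_rot: [1.239, 1.191, -1.239]
ft_force: [-3.3, -0.2, 7.1]
grip_width: 0.558
t 6.25 world [0.5308 0.1104 0.0349] jig [-6.5 30.6 34.9] F [-3.29 -0.22  7.14] grip 0.5576908994166924
R cols [[-0.001, 0.999, -0.04], [0.001, -0.04, -0.999], [-1.0, -0.001, -0.001]]
travel [ 0.0004 -0.0495  0.0007] twist [ 3.141 -0.   ] dist 0.049538619785062826 j [ 0.38  0.36 -0.73  1.9   0.28  0.99 -2.08]
```

View pics/both5.png

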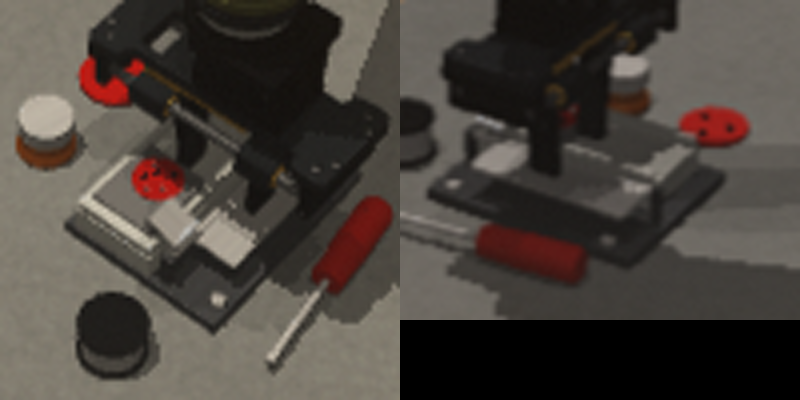

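View pics/wrist5.png

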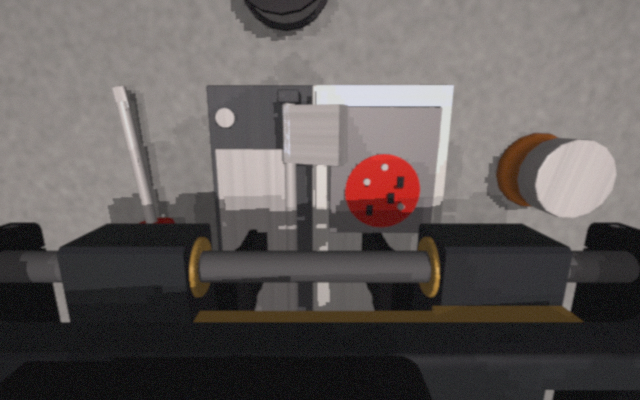

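```bash
python3 -m pendant '[{"travel":[0,0.001,0],"twist":0},{"travel":[0,0.002,0],"twist":0},{"travel":[0,0.003,0],"twist":0},{"travel":[0,0.003,0],"twist":0}]'; python3 -c "
from tgt import *
rel(0,0,0)"
```

```text
time: 6.9
position: [0.5314, 0.1104, 0.0349]
tool_rot: [1.236, 1.194, -1.243]
ft_force: [-7.3, -0.9, 9.9]
grip_width: 0.559
t 6.9 world [0.5314 0.1104 0.0349] jig [-5.8 30.7 34.9] F [-7.32 -0.88  9.92] grip 0.5590662017352368
R cols [[-0.005, 0.999, -0.04], [-0.0, -0.04, -0.999], [-1.0, -0.005, 0.001]]
travel [0.0349 0.006  0.0307] twist [-3.142  0.   ] dist 0.04682308284546014 j [ 0.38  0.36 -0.72  1.89  0.28  1.   -2.08]
```

```bash
python3 -m pendant '[{"travel":[0,0.003,0],"twist":0},{"travel":[0,0.005,0],"twist":0},{"travel":[0,0.006,0],"twist":0},{"travel":[0,0.006,0],"twist":0}]'; python3 look.py 6; python3 -c "
import cv2
a=cv2.imread('pics/wrist6.png')[70:250,190:480]; cv2.imwrite('pics/wrist6c.png',cv2.resize(a,None,fx=2.7,fy=2.7,interpolation=cv2.INTER_CUBIC))"
```

```text
time: 7.4
position: [0.5318, 0.1104, 0.0345]
tool_rot: [1.228, 1.2, -1.253]
ft_force: [-15.0, -0.1, 17.9]
grip_width: 0.559
t 7.4 world [0.5318 0.1104 0.0345] jig [-5.4 30.7 34.5] F [-14.97  -0.08  17.86] grip 0.5592547349740501
R cols [[-0.017, 0.999, -0.04], [-0.003, -0.04, -0.999], [-1.0, -0.017, 0.004]]
travel [ 0.0009 -0.0506  0.0007] twist [ 3.142 -0.   ] dist 0.050582403352859406 j [ 0.37  0.37 -0.72  1.88  0.28  1.01 -2.09]
```

View pics/wrist6c.png

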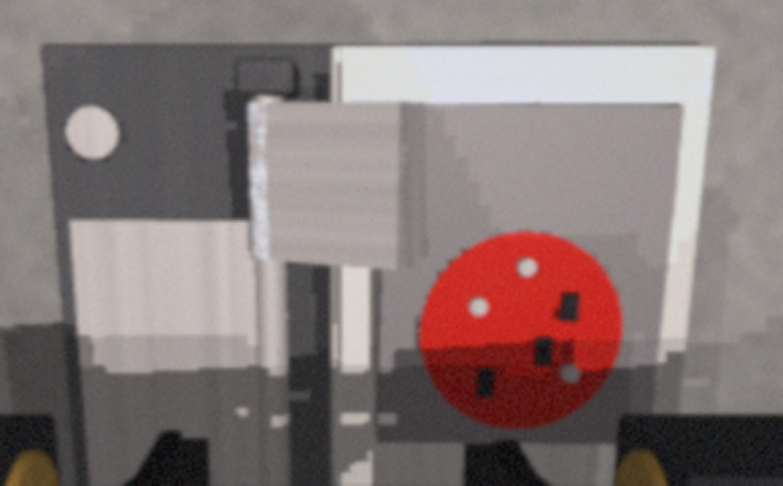

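View pics/both6.png

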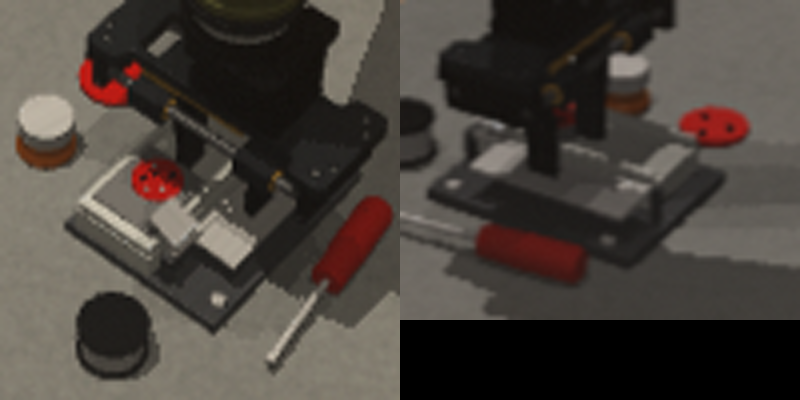

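```bash
python3 -m pendant '[{"travel":[0,-0.001,0],"twist":0},{"travel":[0,-0.003,0],"twist":0},{"travel":[0,-0.005,0],"twist":0},{"travel":[0,-0.005,0],"twist":0}]'; python3 look.py 7;  python3 -c "
import cv2
a=cv2.imread('pics/wrist7.png')[70:250,190:480]; cv2.imwrite('pics/wrist7c.png',cv2.resize(a,None,fx=2.7,fy=2.7,interpolation=cv2.INTER_CUBIC))"
```

```text
time: 8.05
position: [0.5292, 0.1107, 0.0359]
tool_rot: [1.231, 1.197, -1.249]
ft_force: [1.6, -0.2, 6.2]
grip_width: 0.557
t 8.05 world [0.5292 0.1107 0.0359] jig [-8.  30.9 35.9] F [ 1.61 -0.2   6.2 ] grip 0.5568957749544438
R cols [[-0.012, 0.999, -0.04], [-0.002, -0.04, -0.999], [-1.0, -0.012, 0.003]]
travel [ 0.002 -0.048  0.001] twist [ 3.141 -0.   ] dist 0.048033035408676816 j [ 0.37  0.36 -0.73  1.89  0.28  1.01 -2.08]
```

View pics/wrist7c.png

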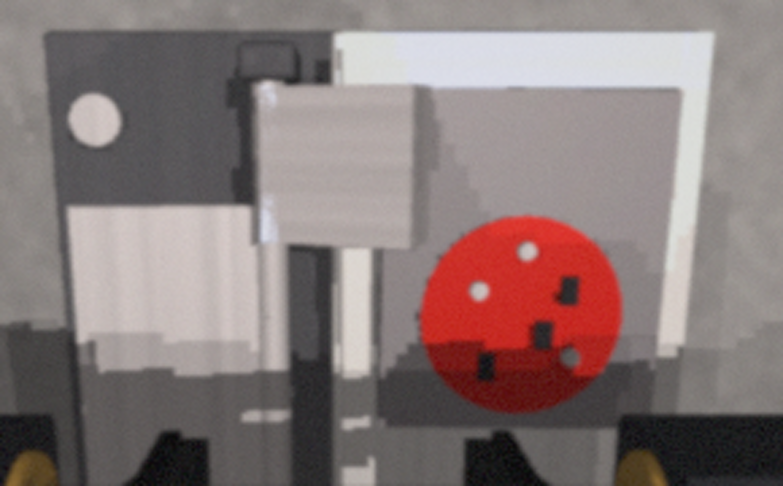

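```bash
python3 -m pendant '[{"travel":[-0.004,-0.001,0],"twist":0},{"travel":[-0.010,-0.002,0],"twist":0},{"travel":[-0.018,-0.003,0],"twist":0},{"travel":[-0.03,-0.005,0],"twist":0},{"travel":[-0.05,-0.01,0],"twist":0},{"travel":[-0.08,-0.02,0],"twist":0},{"travel":[-0.11,-0.04,0],"twist":0},{"travel":[-0.11,-0.06,0],"twist":0},{"travel":[-0.11,-0.06,0],"twist":0},{"travel":[-0.11,-0.06,0],"twist":0}]'; python3 look.py 8; python3 -c "
import cv2
a=cv2.imread('pics/wrist8.png')[0:235,230:450]; cv2.imwrite('pics/wrist8c.png',cv2.resize(a,None,fx=2.5,fy=2.5,interpolation=cv2.INTER_CUBIC))"
```

```text
time: 9.45
position: [0.4712, 0.1132, 0.1471]
tool_rot: [1.232, 1.196, -1.249]
ft_force: [0.6, -0.2, -0.4]
grip_width: 0.558
t 9.45 world [0.4712 0.1132 0.1471] jig [-66.1  31.1 147.1] F [ 0.58 -0.25 -0.44] grip 0.5584089629501374
R cols [[-0.011, 0.999, -0.041], [-0.003, -0.041, -0.999], [-1.0, -0.011, 0.003]]
travel [0.1125 0.0113 0.0007] twist [ 3.141e+00 -1.000e-03] dist 0.11306581303403364 j [ 0.48  0.08 -0.8   1.92  0.06  1.18 -1.95]
```

View pics/wrist8c.png

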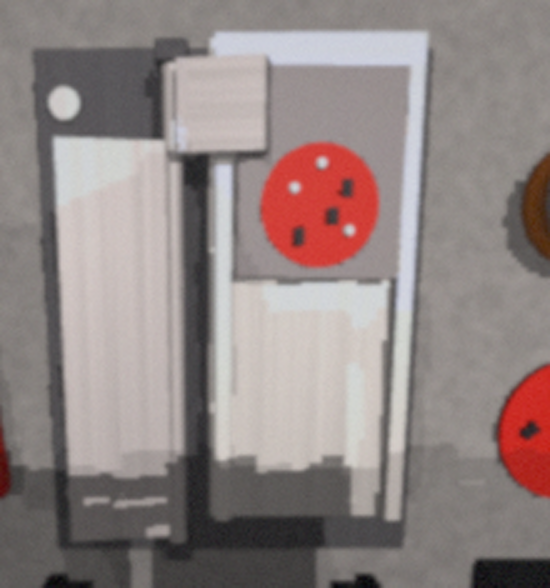

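View pics/both8.png

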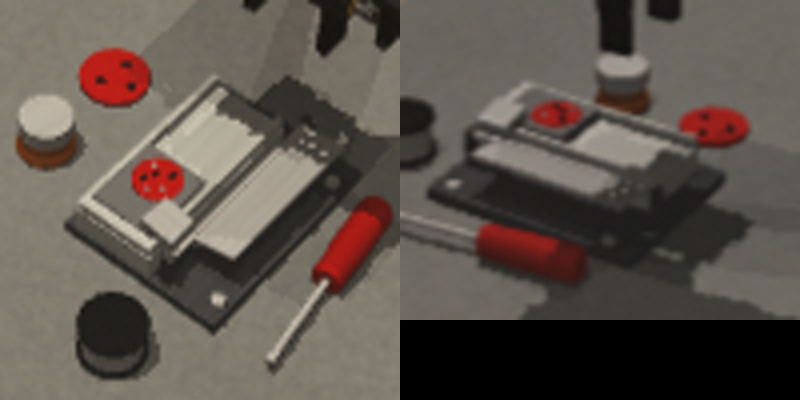

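```bash
python3 -c "
from tgt import *
rel(0,0,0)
print(ctrl.close_job())"
```

```text
t 9.6 world [0.471  0.1134 0.1465] jig [-66.3  31.3 146.5] F [ 0.31 -0.2   0.07] grip 0.5588537895897636
R cols [[-0.013, 0.999, -0.041], [-0.002, -0.041, -0.999], [-1.0, -0.013, 0.002]]
travel [0.1457 0.0682 0.0309] twist [ 3.141e+00 -1.000e-03] dist 0.1637759958435323 j [ 0.48  0.08 -0.8   1.92  0.06  1.18 -1.95]
the job is handed in; nothing more can be done
None
```

I pushed the carrier home against the stop with the clip held open, let the jaw close onto it, moved clear and handed the job in at 9.6 s. No verdict is reported.

- **Pressing the clip:** One fingertip held the flap down at about 35 mm, which is the level, 0.4 rad position, with 6–8 N on the tool while the carrier slid. The other fingertip stood behind the carrier.
- **Pushing home:** I pushed about 50 mm along the channel, until the forward force rose to 15 N with almost no further movement. Then I backed off about 2.6 mm to free the carrier, and lifted straight up.

**Last checks:**
- The last pictures show no gap between the carrier and the stop. It looks flat, with the jaw down on top of it.
- The bystanders near the jig (spool, tin, screwdriver, spare board) look unmoved. I did not check the cup, wrench or block again, but the arm stayed well clear of them.
- The tool is 147 mm up, and the force on it is about zero.
- I judged the clip angle only from the tip height and the pictures, because the joint value was not available to read.
- My jig position fits from the different cameras disagreed by 2–5 mm, so I relied on the contact force and the wrist picture for the final position.
- During the last push the vertical force rose to about 18 N. It dropped back to 6 N once I backed off.

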